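# Snap the roof beam into the pavilion model

### The job

Finish the pavilion model on the plywood base: pick up the long round roof beam with the hexagonal end plates and press it straight down into the two spring clips on top of the uprights, so that it snaps fully home in both, with an end plate outside each upright. Once it has snapped in, stop pushing and let go: the model must not be pressed hard.

Things in the scene. Friction and masses are not known exactly. Their poses are not given: they have to be found in the camera images.
- beam: The long roof beam: wooden dowel 18 mm thick with a hexagonal plate (44 mm across flats, 8 mm thick) at each end, 150 mm long in all, 45 to 85 g, dowel level and 22 mm above the table. Origin: middle of the dowel's axis; y runs along it; both ends alike. Grip it at the middle. Two like it lie near, at least 95 mm away centre to centre: one square-ended, one 90 mm long; not to be used.
- pavilion: Fixed model: plywood board 120 x 210 mm (x, y), 8 mm thick; origin: centre of its underside; z up, y along the seated beam. Two uprights 14 mm thick at y = -45 and +45 mm, 76 mm free between them; each has a V rest and a clip of two sprung strips, one each side (x), tips 115 mm above the table, mouth about 36 mm wide. The clips give 12 mm sideways (x). Low blocks and a figure (under 55 mm) on the corners.
- seat (a point): Where the middle of the beam's axis ends: midway between the clips, 80 mm above the table; axes as the pavilion's. Pressed down, the dowel meets the strips 20 mm above the seat; resistance peaks (7 to 18 N in all) 15 mm above and is gone 4 mm above: push to 1 or 2 mm above, then let go. Going deeper meets soft rests (3 N per mm, 8 mm of give, then rigid), which spring back.
There are look-alikes about, which are no part of the job. Leave any yellow look-alike of the beam alone.

How it is judged:
By the outcome, as a careful person would: the job done as asked, in the order asked, and still so for the second after the job is handed in, with the robot touching nothing.
It also fails if it takes over 38 s, if anything falls off the work surface, if the arm or the gripper's body presses on something with over 40 N, if the wrist force passes 120 N, or if a joint passes its speed limit or range.

### The arm

A 6-joint arm with a two-finger parallel gripper is mounted at the origin on the work surface. World frame = base frame: x ahead of the robot, y to its left, z up, the work surface at z = 0. Lengths are in m, angles in rad, forces in N, time in s.
With the tool pointing down it reaches from about 0.375 to 0.925 m from the base axis. Payload 5.7 kg.
Tool frame: the origin (TCP) lies between the finger pads; the fingertips stand 22 mm ahead of it and the grasp point (between the pads) lies 3 mm ahead of it (finger_overhang is the distance from the TCP to the fingertips, in m); z points along the fingers, y is the line along which they close (so a half turn about z gives the same grasp; the last joint's range is limited). The gripper opens to 85 mm and grips with 20 to 120 N. Pads are 22 mm wide; open, the fingers measure 114 mm over their backs; the gripper's body (76 mm by 85 mm) begins 54 mm behind the grasp point. The pads swing forward as they close: fully open they stand 13 mm farther back than shut.
Start: joints at [-1.459, 0.359, 1.51, -0, 1.272, -0.115], TCP at [0.135, -0.585, 0.253] pointing down, gripper open.
Joint ranges: [-2.97, 2.97], [-1.01, 2.36], [0.21, 2.38], [-0.96, 4.11], [0.2, 2.71], [-2.98, 2.98]. Speed limits (rad/s): [2.39, 2.39, 3.14, 3.14, 3.14, 3.14].

### API

Orientations are given as a unit quaternion [w, x, y, z].
In Python, from plant import state, camera, finish_job, finger_overhang gives the robot as it stands.
- The arm moves only by the shell command python3 -m creep 'ROWS' [OPENING] [FORCE]. ROWS is JSON, a list of rows, each a list of 4 numbers: the shift along the tool's x, y, z as a fraction of full scale, then the turn about the tool's z as a fraction of full scale. In form: [[dx, dy, dz, yaw], ...]. A call has 1 to 10 rows; each row shifts and turns the commanded pose from where the row before left it, along the tool's axes as they then stand; what a row does not reach is not made up. Full scale, the value 1, is 0.03 m for a shift and 4 degrees for a turn. A row lasts 1/10 s, in which the tool goes at most 50 mm and 8.59 degrees, less where a joint would pass 70% of its speed; a pose out of reach is approached as far as the arm can. A call with a number of a shift or a turn outside -1 to 1 is refused whole. A call with a gripper value outside its range is refused whole. OPENING is the gripper command: -1 is shut, 1 is fully open, values between are in proportion, set as the call begins (- or left out, the last holds). The fingers move at their own pace and stop on an object; FORCE is the grip in N (left out, the last holds). Time passes only in rows, so rows that do not move let the fingers close. It gives the time, the measured TCP pose, the force, the opening and the grip force at its end, in the units of the state.
- state(): the state, without advancing time (a new reading comes with each control period).
- camera(name): name is "side" or "top" or "wrist"; returns a dict with "image" (480x640x3 uint8, red, green, blue), "depth" (480x640 float32, m along the optical axis (not along the pixel's ray), 0 where there is no reading), "camera_matrix" (3x3 intrinsics, pixels), "dist" ([k1, k2, p1, p2, k3] as OpenCV has them; the pictures are not rectified), "origin" and "attitude" of the camera in the world. Camera axes: x right, y up, looking along -z (the intrinsics and any distortion apply to the point x, -y, -z); pixel columns grow to the right and rows downward; lengths in m; the calibration is good to about 2 mm. A picture is of the moment at which its call begins.
- finish_job(): hands the job in; it is judged then, once.
The state is a dict: "clock": time; "joints": joint angles; "joint_vel": joint speeds; "joint_torque": joint torques, N m; "ee_pos": TCP position; "tcp_rot": TCP orientation; "contact_force": force on the tool from outside, world axes, zero at the start; "moment": the same for the moment, N m; "gripper_width": finger opening in m; "grasp_force": force on a finger pad.
Only numpy, scipy, OpenCV 4.12 (cv2) and the standard library are available. Lean on these libraries where they do the work, as an engineer would, in place of code of your own. Each camera call takes 0.05 s, during which the arm holds its last target. There are 200 camera calls.

## Working session

There is one attempt and no reset: what is moved stays moved. The work goes in short steps, Python scripts to look and compute and a shell command to move; the robot and the scene stay as the last step left them, time stands still between calls to the robot, and variables do not carry over. Pictures are saved under pics/ and viewed, at most 10 in all, crops included, and the job is handed in when it is done.

```bash
mkdir -p pics; cat > h.py <<'E'
import numpy as np, cv2
from scipy.spatial.transform import Rotation as R
from plant import state, camera, finish_job, finger_overhang
def rot(q): return R.from_quat([q[1],q[2],q[3],q[0]]).as_matrix()
def att(c):
    a=np.array(c["attitude"]); return rot(a) if a.size==4 else a.reshape(3,3)
def rays(c,px):
    n=cv2.undistortPoints(np.array(px,float).reshape(-1,1,2),np.array(c["camera_matrix"]),np.array(c["dist"])).reshape(-1,2)
    d=np.c_[n[:,0],-n[:,1],-np.ones(len(n))]
    return d@att(c).T
def plane(c,px,z):
    d=rays(c,px);o=np.array(c["origin"]); return o+d*((z-o[2])/d[:,2])[:,None]
def bydepth(c,px):
    d=rays(c,px);o=np.array(c["origin"]); return np.array([o+k*c["depth"][int(v),int(u)] for k,(u,v) in zip(d,px)])
def save(c,n,crop=None,s=1):
    im=c["image"][:,:,::-1]
    if crop: im=im[crop[1]:crop[3],crop[0]:crop[2]]
    cv2.imwrite("pics/"+n,cv2.resize(im,None,fx=s,fy=s,interpolation=cv2.INTER_CUBIC))
E
python3 - <<'E'
from h import *
import pickle
print(state(),finger_overhang)
for n in("top","side"):
    c=camera(n);save(c,n+"0.png");pickle.dump(c,open(n+".pkl","wb"));print(n,c["origin"],c["attitude"])
E
```

```text
{'clock': 0.0, 'joints': array([-1.45908374e+00,  3.59525366e-01,  1.51147549e+00,  2.36960249e-05,
        1.27251922e+00, -1.15067824e-01]), 'joint_vel': array([ 0.00108312, -0.0019706 ,  0.00089601, -0.00173127, -0.00108977,
       -0.00117358]), 'joint_torque': array([ 1.53043489e-03, -5.27611971e+01, -2.78618664e+01, -1.63492405e-04,
        1.33242985e-02,  1.78393390e-05]), 'ee_pos': array([ 0.1348489 , -0.5839628 ,  0.25242506]), 'tcp_rot': array([-9.63688105e-04,  9.93578149e-01,  1.13143856e-01,  1.29382120e-05]), 'contact_force': array([0.14056173, 0.26655875, 0.5656711 ]), 'moment': array([-0.02442552,  0.02776275, -0.04318925]), 'grasp_force': 0.0, 'gripper_width': 0.08549989103067071} 0.022
top [0.41898388 0.02057995 0.89860418] [-0.69869966 -0.03122728  0.04764335  0.71314357]
side [0.3158185  0.53606515 0.76331021] [-0.15297792 -0.05166821  0.3294357   0.93026892]
```

View pics/top0.png

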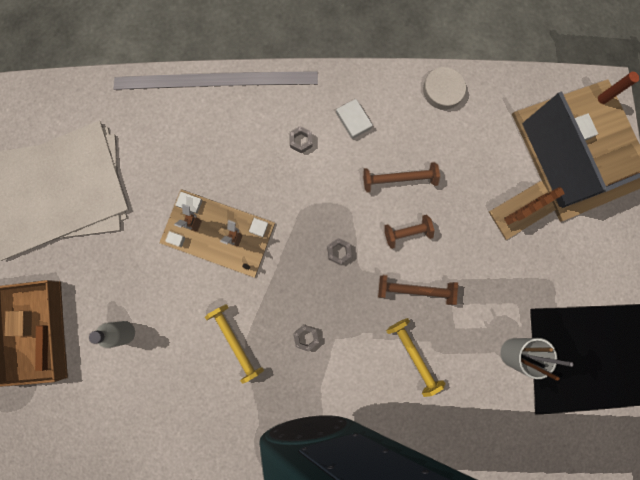

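View pics/side0.png

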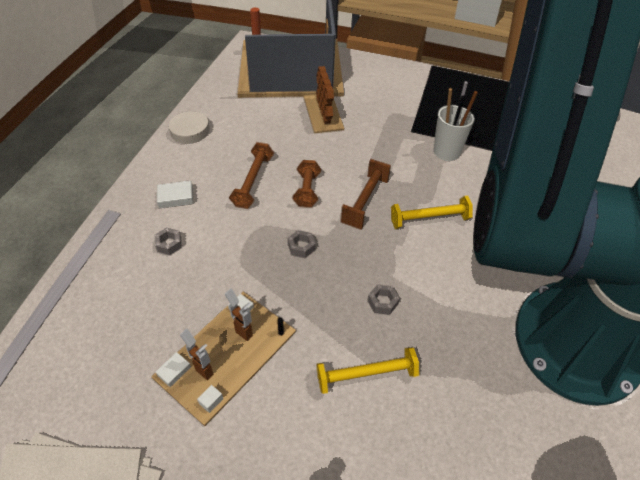

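In the top view there are three brown candidates. (401,178) is long with hexagonal ends, (411,231) is short and (419,290) is square-ended. The side view shows them at (251,176), (307,184) and (367,194). The first one fits the description; the yellow ones at (233,343) and (416,357) are to be left alone. The pavilion is at (219,232) in the top view.

```bash
python3 - <<'E'
from h import *
import pickle
t=pickle.load(open("top.pkl","rb"));s=pickle.load(open("side.pkl","rb"))
a=cv2.resize(t["image"][150:320,340:480],None,fx=3,fy=3,interpolation=2)[:,:,::-1]
b=cv2.resize(s["image"][130:240,220:400],None,fx=2.2,fy=2.2,interpolation=2)[:,:,::-1]
d=cv2.resize(t["image"][175:290,150:290],None,fx=2.7,fy=2.7,interpolation=2)[:,:,::-1]
cv=np.zeros((600,800,3),np.uint8)
cv[:510,:420]=a; cv[:b.shape[0],420:420+b.shape[1]]=b[:,:380]; h=min(d.shape[0],600-b.shape[0]);cv[b.shape[0]:b.shape[0]+h,420:420+d.shape[1]]=d[:h,:380]
cv2.imwrite("pics/cand.png",cv)
def comp(c,lo,hi,seed):
    m=cv2.inRange(cv2.cvtColor(c["image"],cv2.COLOR_RGB2HSV),lo,hi); m=cv2.morphologyEx(m,cv2.MORPH_CLOSE,np.ones((3,3)))
    n,l,st,ce=cv2.connectedComponentsWithStats(m)
    box=l[seed[1]-6:seed[1]+7,seed[0]-6:seed[0]+7]; v=np.bincount(box[box>0]).argmax()
    return (l==v).astype(np.uint8),st[v],ce[v]
for nm,c,seed in(("top",t,(401,178)),("side",s,(251,176))):
    m,st,ce=comp(c,(0,90,40),(14,255,190),seed)
    ys,xs=np.nonzero(m); P=plane(c,np.c_[xs,ys],.022)[:,:2]
    r=cv2.minAreaRect(P.astype(np.float32)*1000); 
    # dowel part only
    q=P-np.array(r[0])/1000; w,V=np.linalg.eigh(np.cov(q.T)); ax=V[:,1]; u=q@ax; k=abs(u)<.05
    f=np.polyfit(u[k],(q@V[:,0])[k],1); mid=np.array(r[0])/1000+V[:,0]*f[1]; dirn=ax+f[0]*V[:,0]
    print(nm,st,ce,r,"mid",mid,"axis deg",np.degrees(np.arctan2(dirn[1],dirn[0]))%180,"len",np.ptp(u))
# pavilion board
m,st,ce=comp(t,(10,60,90),(25,255,255),(215,225))
cn=max(cv2.findContours(m,0,1)[0],key=cv2.contourArea)
for z in(.008,):
    P=plane(t,cv2.convexHull(cn).reshape(-1,2),z)[:,:2]; r=cv2.minAreaRect((P*1000).astype(np.float32));print("board",st,r,cv2.boxPoints(r).round(1).tolist())
# high points from depth
for nm,c,bx in(("top",t,(150,175,290,290)),("side",s,(140,270,310,430))):
    uu,vv=np.meshgrid(range(bx[0],bx[2]),range(bx[1],bx[3]));px=np.c_[uu.ravel(),vv.ravel()]
    D=bydepth(c,px);ok=(D[:,2]>.085)&(D[:,2]<.135)&(c["depth"][px[:,1],px[:,0]]>0);D=D[ok]
    n,l=cv2.connectedComponents(np.array([0],np.uint8)) 
    from scipy.cluster.hierarchy import fcluster,linkage
    if len(D)>1:
        L=fcluster(linkage(D[:,:2]),.012,'distance')
        for i in set(L): print(nm,(L==i).sum(),D[L==i].mean(0).round(4),D[L==i].min(0).round(3),D[L==i].max(0).round(3))
E
```

```text
top [364 163  76  29 796] [402.55150754 176.37437186] ((667.8519287109375, -174.28907775878906), (47.65121078491211, 158.99842834472656), 4.579356670379639) mid [ 0.66861971 -0.17422482] axis deg 94.8252786204275 len 0.1590307268642953
side [229 142  45  67 943] [251.19512195 175.88335101] ((667.1239624023438, -171.44857788085938), (49.122013092041016, 191.81158447265625), 4.992136001586914) mid [ 0.66682374 -0.17147792] axis deg 92.31008665217256 len 0.19200041913964544
board [ 160  189  115   89 4593] ((560.7350463867188, 207.7604522705078), (211.1841278076172, 120.37700653076172), 69.2269058227539) [[467.0, 130.39999389648438], [579.5999755859375, 87.69999694824219], [654.5, 285.1000061035156], [541.9000244140625, 327.79998779296875]]
top 80 [0.5567 0.1617 0.1041] [0.549 0.154 0.086] [0.566 0.17  0.116]
top 70 [0.5313 0.1708 0.1037] [0.522 0.163 0.086] [0.54  0.18  0.116]
top 87 [0.5891 0.2451 0.1037] [0.581 0.237 0.087] [0.598 0.256 0.116]
top 72 [0.5633 0.2547 0.1039] [0.555 0.247 0.085] [0.572 0.264 0.118]
side 268 [0.5791 0.2518 0.1009] [0.555 0.24  0.085] [0.599 0.265 0.117]
side 88 [0.531  0.1742 0.0977] [0.523 0.166 0.085] [0.54  0.181 0.117]
side 153 [0.5563 0.164  0.1029] [0.548 0.155 0.085] [0.565 0.171 0.115]
```

View pics/cand.png

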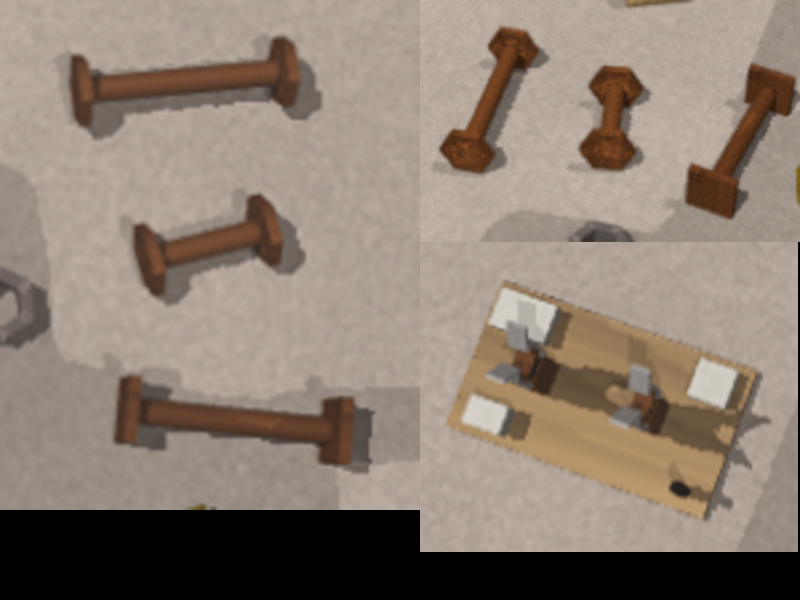

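The crop confirms that the top-left brown beam has hexagonal ends and is long, while the others are short or square-ended. The pavilion shows two brown uprights with grey clips. The board centre (0.561, 0.208) and the clip mean (0.560, 0.208) agree, with the axis at about 69°. I'll approach now.

```bash
python3 -m creep '[[0.5,-0.2,-1,0],[1,-0.45,-1,0],[1,-0.45,0,0],[1,-0.45,0,0],[1,-0.45,0,0],[1,-0.45,0,0],[1,-0.45,0,0],[1,-0.45,0,0],[1,-0.45,0,0],[1,-0.45,0,0]]' 1
python3 -m creep '[[1,-0.5,0,0],[1,-0.5,0,0],[1,-0.5,0,0],[1,-0.5,0,0],[1,-0.45,0,0],[1,-0.45,0,0],[1,-0.45,0,0],[1,-0.45,0,0],[1,-0.45,0,0],[0.9,-0.4,0,-0.5]]'
python3 -m creep '[[0,0,0,-1],[0,0,0,-1],[0,0,0,-1],[0,0,0,-1],[0,0,0,-1],[0,0,0,-1],[0,0,0,-1],[0,0,0,-1],[0,0,0,-1],[0,0,0,-1]]'
python3 -m creep '[[0,0,0,-1],[0,0,0,-1],[0,0,0,-1],[0,0,0,-1],[0,0,0,-1],[0,0,0,-1],[0,0,0,-1],[0,0,0,-1],[0,0,0,-1],[0,0,0,-1]]'
python3 - <<'E'
from h import *
import pickle
c=camera("wrist");pickle.dump(c,open("w1.pkl","wb"));save(c,"w1.png");print(c["origin"],state()["joints"].round(2))
R_=rot(state()["tcp_rot"]);print(state()["ee_pos"],R_.round(3))
E
```

```text
clock: 1.1
ee_pos: [0.3847, -0.3951, 0.3129]
tcp_rot: [-0.0, 0.994, 0.113, -0.0]
contact_force: [0.1, -0.7, 1.0]
gripper_width: 0.0857
grasp_force: 0.0
clock: 2.1
ee_pos: [0.6428, -0.1923, 0.3127]
tcp_rot: [-0.0, 0.991, 0.131, -0.0]
contact_force: [0.2, -0.8, -0.4]
gripper_width: 0.0853
grasp_force: 0.0
clock: 3.1
ee_pos: [0.6416, -0.1934, 0.3126]
tcp_rot: [-0.001, 0.886, 0.463, -0.0]
contact_force: [0.3, 0.0, -0.7]
gripper_width: 0.0854
grasp_force: 0.0
clock: 4.1
ee_pos: [0.6416, -0.1935, 0.3126]
tcp_rot: [-0.001, 0.675, 0.738, -0.0]
contact_force: [0.6, 0.0, -0.1]
gripper_width: 0.0854
grasp_force: 0.0
[ 0.63488687 -0.11196203  0.43256559] [-0.4   0.42  1.27  0.    1.46 -0.49]
[ 0.64164446 -0.19346873  0.31264792] [[-0.093  0.996 -0.001]
 [ 0.996  0.093  0.001]
 [ 0.001 -0.001 -1.   ]]
```

View pics/w1.png

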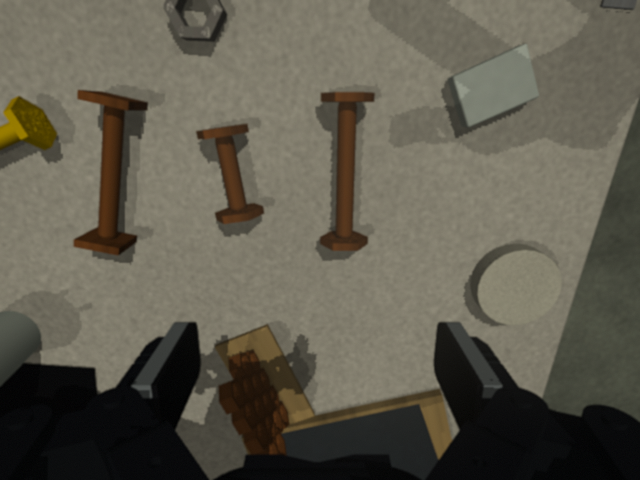

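The wrist view shows the hex-ended long beam from (347,97) to (343,241) with clear space around it. The short one is at (232,175) and the square-ended one at (110,170).

```bash
cat >> h.py <<'E'
def beam(c,seed,z,up=False):
    m=cv2.inRange(cv2.cvtColor(c["image"],cv2.COLOR_RGB2HSV),(0,90,30),(14,255,200)); m=cv2.morphologyEx(m,cv2.MORPH_CLOSE,np.ones((3,3)))
    n,l,st,ce=cv2.connectedComponentsWithStats(m); b=l[seed[1]-6:seed[1]+7,seed[0]-6:seed[0]+7]; v=np.bincount(b[b>0]).argmax()
    ys,xs=np.nonzero(l==v);P=plane(c,np.c_[xs,ys],z)[:,:2]
    r=cv2.minAreaRect((P*1000).astype(np.float32));q=P-np.array(r[0])/1000
    w,V=np.linalg.eigh(np.cov(q.T));ax=V[:,1];u=q@ax;k=abs(u)<.05;f=np.polyfit(u[k],(q@V[:,0])[k],1)
    d=ax+f[0]*V[:,0]
    width=[np.ptp((q@V[:,0]-f[0]*u)[abs(u-x)<.003]).round(4) for x in(-.073,0,.073)]
    return np.array(r[0])/1000+V[:,0]*f[1],np.degrees(np.arctan2(d[1],d[0]))%180,np.ptp(u),width
E
python3 - <<'E'
from h import *
import pickle
c=pickle.load(open("w1.pkl","rb"))
mid,a,L,w=beam(c,(345,170),.022);print(mid,a,L,w)
# end plates by top-edge rays (z .044): outer edge is where? print end pixel points at z .022/.044
print(plane(c,[(347,93),(343,249)],.022),plane(c,[(347,93)],.044))
s=state();R_=rot(s["tcp_rot"]);print("tool x deg",np.degrees(np.arctan2(R_[1,0],R_[0,0])))
for tgt in(mid,): print("shift rows (tool)",(R_.T@(np.r_[tgt,.025]-s["ee_pos"])/.03).round(2))
E
```

```text
[ 0.66829306 -0.17389199] 95.04631332540086 0.1573726199098332 [np.float64(0.0466), np.float64(0.0162), np.float64(0.0482)]
[[ 0.66130492 -0.09639872  0.022     ]
 [ 0.67487266 -0.25111634  0.022     ]] [[ 0.65988932 -0.09723267  0.044     ]]
tool x deg 95.34927223387706
shift rows (tool) [0.56 0.96 9.59]
```

```bash
python3 -m creep '[[0.66,0.96,0.5,0],[0,0,1,0],[0,0,1,0],[0,0,1,0],[0,0,1,0],[0,0,1,0],[0,0,1,0],[0,0,1,0]]' 1
python3 -m creep '[[0,0,0.8,0],[0,0,0.7,0],[0,0,0.4,0],[0,0,0.15,0],[0,0,0,0],[0,0,0,0]]'
python3 -m creep '[[0,0,0,0],[0,0,0,0],[0,0,0,0],[0,0,0,0],[0,0,0,0],[0,0,0,0],[0,0,0,0],[0,0,0,0]]' -1 60
```

```text
clock: 4.95
ee_pos: [0.6686, -0.1712, 0.0868]
tcp_rot: [-0.0, 0.676, 0.737, -0.0]
contact_force: [0.3, -0.1, -0.6]
gripper_width: 0.0852
grasp_force: 0.0
clock: 5.55
ee_pos: [0.6697, -0.1716, 0.0278]
tcp_rot: [0.001, 0.676, 0.737, 0.0]
contact_force: [-0.9, 0.2, -0.4]
gripper_width: 0.0854
grasp_force: 0.0
clock: 6.35
ee_pos: [0.6691, -0.1714, 0.0272]
tcp_rot: [0.0, 0.676, 0.737, 0.0]
contact_force: [-0.6, 0.7, 5.3]
gripper_width: 0.0161
grasp_force: 58.6
```

```bash
python3 -m creep '[[0,0,-0.3,0],[0,0,-0.6,0],[0,0,-1,0],[0,0,-1,0],[0,0,-1,0],[0,0,-1,0],[0,0,-1,0],[0.5,0,-1,0],[0.8,-0.2,-0.6,0],[1,-0.23,0,0]]'
python3 -m creep '[[1,-0.2,0,0],[1,-0.2,0,0],[1,-0.2,0,0],[1,-0.2,0,0],[1,-0.2,0,0],[1,-0.2,0,0],[1,-0.2,0,0],[1,-0.2,0,0],[1,-0.2,0,0],[1,-0.2,0,0]]'
python3 -m creep '[[0.6,0,0,0.5],[0,0,0,1],[0,0,0,1],[0,0,0,1],[0,0,0,1],[0,0,0,1],[0,0,0,1],[0,0,0,0],[0,0,0,0]]'
python3 - <<'E'
from h import *
import pickle
for n in("wrist","top"):
    c=camera(n);pickle.dump(c,open(n+"2.pkl","wb"));save(c,n+"2.png")
s=state();R_=rot(s["tcp_rot"]);print(s["ee_pos"],np.degrees(np.arctan2(R_[1,0],R_[0,0])),s["joints"].round(2))
E
```

```text
clock: 7.35
ee_pos: [0.6519, -0.1044, 0.2556]
tcp_rot: [0.003, 0.676, 0.737, 0.001]
contact_force: [-0.2, 0.6, -1.0]
gripper_width: 0.0164
grasp_force: 58.5
clock: 8.35
ee_pos: [0.5634, 0.191, 0.252]
tcp_rot: [-0.0, 0.676, 0.737, -0.0]
contact_force: [1.2, -0.2, -0.8]
gripper_width: 0.0162
grasp_force: 58.5
clock: 9.25
ee_pos: [0.5624, 0.2078, 0.2519]
tcp_rot: [-0.0, 0.824, 0.567, -0.0]
contact_force: [-0.9, -0.3, -1.3]
gripper_width: 0.0161
grasp_force: 58.5
[0.56251347 0.20778712 0.25185582] 69.0727160019635 [0.24 0.36 1.51 0.   1.27 0.6 ]
```

View pics/wrist2.png

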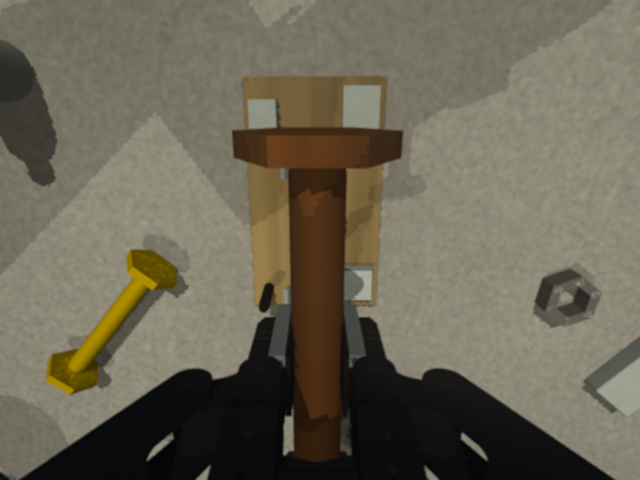

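View pics/top2.png

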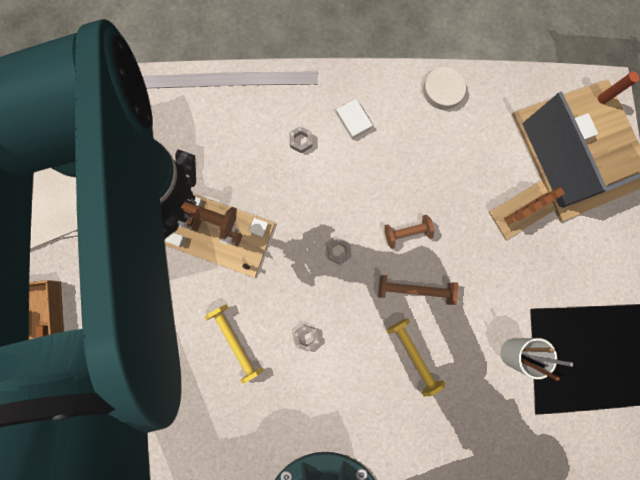

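The beam is held in the gripper with its far plate at (318,148) in the wrist view, above the board at (243–386, 77–305). I'll check tilt, end offset and alignment.

```bash
python3 - <<'E'
from h import *
import pickle
c=pickle.load(open("wrist2.pkl","rb"));s=state();R_=rot(s["tcp_rot"]);tx=R_[:2,0];ty=R_[:2,1];o=s["ee_pos"]
hsv=cv2.cvtColor(c["image"],cv2.COLOR_RGB2HSV)
br=cv2.inRange(hsv,(0,90,30),(14,255,200))
for v in(180,210,240,270,300):   # dowel: midpoint at axis, top depth
    xs=np.nonzero(br[v,270:365])[0]+270; l,r=xs.min(),xs.max()
    p=plane(c,[((l+r)/2,v)],o[2]-.003)[0]; d=bydepth(c,[((l+r)//2,v)])[0]
    print(v,l,r,"mid rel tool",((p[:2]-o[:2])@tx).round(4),((p[:2]-o[:2])@ty).round(4),"top z",d[2].round(4),"along",((d[:2]-o[:2])@tx).round(4))
for u,v in((280,140),(318,140),(360,140),(318,160)):
    d=bydepth(c,[(u,v)])[0];print("plate",u,v,((d[:2]-o[:2])@tx).round(4),((d[:2]-o[:2])@ty).round(4),d[2].round(4))
bd=cv2.inRange(hsv,(10,60,60),(25,255,255));bd[:, :235]=0;bd[:,395:]=0
for v in(90,120,190,220,250):
    xs=np.nonzero(bd[v])[0];P=plane(c,[(xs.min(),v),(xs.max(),v)],.008)
    q=(P[:,:2]-o[:2]);print("board",v,xs.min(),xs.max(),"ty mid",(q@ty).mean().round(4),"w",np.ptp(q@ty).round(4),"tx",(q@tx).round(4))
pv=np.array([.5604,.208]);print("top-cam pav rel tool",(pv-o[:2])@tx,(pv-o[:2])@ty)
# high clip points in wrist
uu,vv=np.meshgrid(range(240,390),range(165,310));px=np.c_[uu.ravel(),vv.ravel()];D=bydepth(c,px);k=(D[:,2]>.095)&(D[:,2]<.125)
for e in(D[k],):
    q=np.c_[(e[:,:2]-o[:2])@tx,(e[:,:2]-o[:2])@ty,e[:,2]]
    for sg in(-1,1):
        for sy in(-1,1):
            z=q[(q[:,0]*sg>0)&(q[:,1]*sy>0)]
            if len(z):print("clip",sg,sy,len(z),z.mean(0).round(4))
E
```

```text
180 290 344 mid rel tool 0.0613 0.0 top z 0.2541 along 0.0621
210 291 343 mid rel tool 0.052 0.0 top z 0.2553 along 0.0536
240 291 343 mid rel tool 0.0423 0.0 top z 0.2547 along 0.0441
270 292 342 mid rel tool 0.032 0.0001 top z 0.2554 along 0.0347
300 292 341 mid rel tool 0.0213 -0.0001 top z 0.2547 along 0.0242
plate 280 140 0.0742 -0.0093 0.2662
plate 318 140 0.0743 0.0003 0.2677
plate 360 140 0.0744 0.0106 0.2682
plate 318 160 0.0696 0.0003 0.2685
board 90 242 386 ty mid -0.0028 w 0.1197 tx [0.0953 0.0955]
board 120 244 384 ty mid -0.0028 w 0.1191 tx [0.0716 0.0717]
board 190 248 381 ty mid -0.0024 w 0.1195 tx [0.0115 0.0117]
board 220 250 380 ty mid -0.0019 w 0.1197 tx [-0.0163 -0.0161]
board 250 251 378 ty mid -0.0024 w 0.1198 tx [-0.0456 -0.0454]
top-cam pav rel tool -0.0005560535012719307 -0.002050093240642984
clip -1 -1 113 [-0.0424 -0.021   0.1124]
clip -1 1 7 [-0.0433  0.0185  0.1127]
clip 1 -1 87 [ 0.0422 -0.0213  0.1126]
clip 1 1 7 [0.0428 0.0183 0.1124]
```

```bash
python3 -m creep '[[0,-0.07,0.5,0],[0,0,1,0],[0,0,1,0],[0,0,1,0],[0,0,0.8,0],[0,0,0.3,0],[0,0,0,0],[0,0,0,0]]' -1 110
python3 - <<'E'
from h import *
import pickle
c=camera("side");pickle.dump(c,open("side3.pkl","wb"));save(c,"side3.png",(120,220,340,420),3.5);print(state()["ee_pos"])
c=camera("wrist");s=state();R_=rot(s["tcp_rot"]);o=s["ee_pos"]
uu,vv=np.meshgrid(range(240,390),range(165,310));px=np.c_[uu.ravel(),vv.ravel()];D=bydepth(c,px)
k=(D[:,2]>.100)&(D[:,2]<.125);br=cv2.inRange(cv2.cvtColor(c["image"],cv2.COLOR_RGB2HSV),(0,90,30),(14,255,200))[px[:,1],px[:,0]]==0
q=(D-o)@R_;q=np.c_[q[:,:2],D[:,2]];k&=br&(abs(q[:,0])>.035)
for sg in(-1,1):
  for sy in(-1,1):
    z=q[k&(q[:,0]*sg>0)&(q[:,1]*sy>0)]
    if len(z):print(sg,sy,len(z),np.median(z,0).round(4),z.min(0).round(4),z.max(0).round(4))
E
```

```text
clock: 10.15
ee_pos: [0.5614, 0.2088, 0.1148]
tcp_rot: [0.0, 0.824, 0.566, 0.001]
contact_force: [0.5, 0.3, -0.1]
gripper_width: 0.0148
grasp_force: 107.4
[0.56176568 0.20890144 0.11520899]
1 -1 1875 [ 0.0461 -0.0165  0.1102] [ 0.0352 -0.0226  0.1   ] [ 0.0654 -0.0002  0.1198]
1 1 1751 [0.0462 0.0142 0.1102] [3.500e-02 1.000e-04 1.002e-01] [0.0652 0.0199 0.1192]
```

View pics/side3.png

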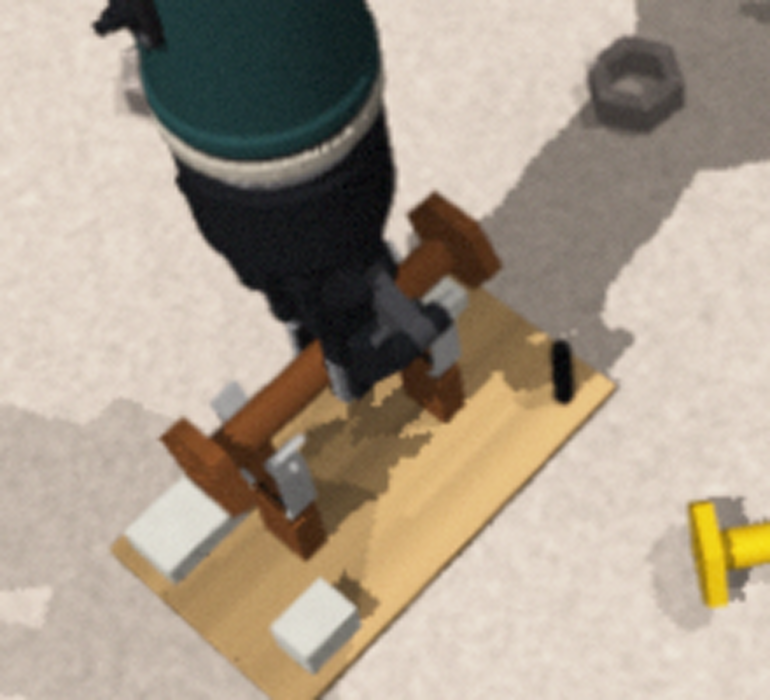

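The side view shows the dowel between the strips of both clips, with the end plates at (205,465) and (455,240) outside both uprights. I'll press down in small steps.

```bash
python3 -m creep '[[0,-0.04,0.1,0],[0,0,0.15,0],[0,0,0.12,0],[0,0,0.1,0],[0,0,0,0]]'
python3 -m creep '[[0,0,0.1,0],[0,0,0.1,0],[0,0,0,0]]'
python3 -m creep '[[0,0,0.1,0],[0,0,0.06,0],[0,0,0,0]]'
```

```text
clock: 10.75
ee_pos: [0.5596, 0.2092, 0.0995]
tcp_rot: [-0.0, 0.824, 0.566, 0.0]
contact_force: [1.1, 0.6, -0.6]
gripper_width: 0.0147
grasp_force: 107.6
clock: 11.05
ee_pos: [0.5591, 0.2091, 0.093]
tcp_rot: [-0.0, 0.824, 0.566, -0.0]
contact_force: [0.7, 1.8, -2.9]
gripper_width: 0.0148
grasp_force: 107.5
clock: 11.35
ee_pos: [0.5589, 0.2088, 0.0883]
tcp_rot: [-0.0, 0.824, 0.566, -0.001]
contact_force: [-0.7, 0.1, -0.2]
gripper_width: 0.0148
grasp_force: 107.7
```

```bash
python3 - <<'E'
from h import *
c=camera("wrist");s=state();R_=rot(s["tcp_rot"]);o=s["ee_pos"];print(o,s["contact_force"].round(1),s["moment"].round(2))
save(c,"w4.png")
for v in(180,210,240,270,300):
    d=bydepth(c,[(318,v)])[0];print(v,((d-o)@R_).round(4),d[2].round(4))
c=camera("side");save(c,"side4.png",(120,220,340,420),3.5)
E
```

```text
[0.55912283 0.20889478 0.08855463] [ 0.8 -1.  -0.8] [-0.03 -0.04 -0.44]
180 [ 0.0622  0.0002 -0.0029] 0.0914
210 [ 0.0532  0.0003 -0.002 ] 0.0906
240 [ 0.044   0.0003 -0.0025] 0.091
270 [ 0.0341  0.0003 -0.0022] 0.0907
300 [ 0.0238  0.0003 -0.002 ] 0.0905
```

View pics/w4.png

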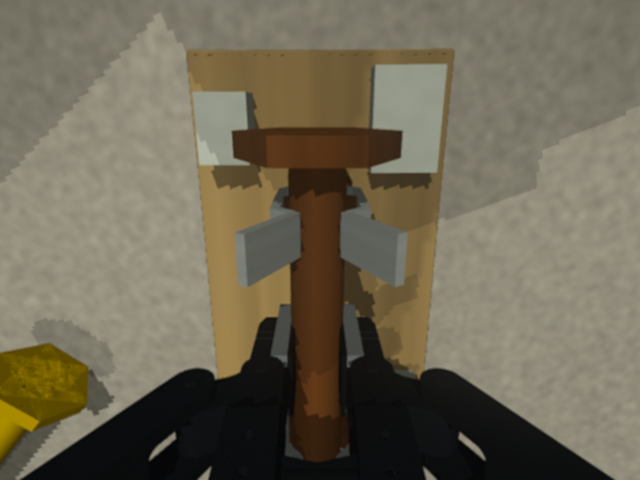

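View pics/side4.png

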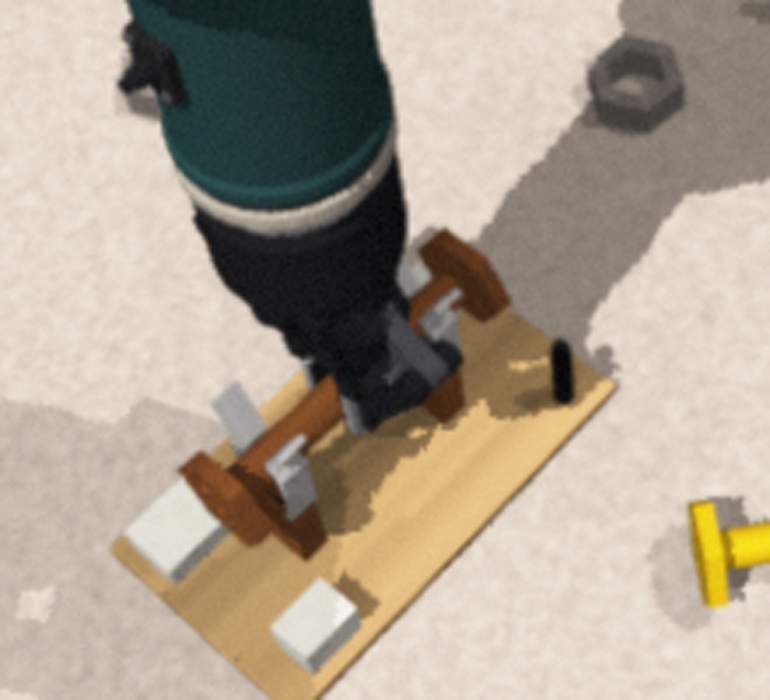

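The wrist view shows the dowel at (318,240) down between the clip strips, which are closed over it, and the plates are outside both uprights. It measures about 2 mm above the seat, so I'll add about 1 mm and check the force.

```bash
python3 -m creep '[[0,0,0.04,0],[0,0,0,0],[0,0,0,0]]'
```

```text
clock: 11.75
ee_pos: [0.5595, 0.209, 0.0878]
tcp_rot: [-0.0, 0.824, 0.566, 0.0]
contact_force: [-0.2, -0.4, -1.4]
gripper_width: 0.0149
grasp_force: 107.7
```

```bash
python3 -m creep '[[0,0,0,0],[0,0,0,0],[0,0,0,0],[0,0,0,0],[0,0,0,0],[0,0,0,0]]' 0.6
python3 - <<'E'
from h import *
c=camera("wrist");s=state();R_=rot(s["tcp_rot"]);o=s["ee_pos"]
for v in(180,210,240,270,300):
    d=bydepth(c,[(318,v)])[0];print(v,((d-o)@R_).round(4),d[2].round(4))
E
```

```text
clock: 12.35
ee_pos: [0.5595, 0.209, 0.0878]
tcp_rot: [-0.0, 0.824, 0.566, 0.0]
contact_force: [-0.6, 0.3, -0.5]
gripper_width: 0.0683
grasp_force: 0.0
180 [ 0.0618  0.0004 -0.0001] 0.0878
210 [ 0.0529  0.0005 -0.0005] 0.0883
240 [ 0.0437  0.0005 -0.0012] 0.089
270 [ 0.0334  0.0005 -0.0004] 0.0882
300 [0.0227 0.0005 0.0003] 0.0874
```

```bash
python3 -m creep '[[0,0,-0.3,0],[0,0,-0.6,0],[0,0,-1,0],[0,0,-1,0],[0,0,-1,0],[0,0,-1,0],[0,0,0,0],[0,0,0,0]]'
python3 - <<'E'
from h import *
c=camera("wrist");save(c,"w5.png");s=state();R_=rot(s["tcp_rot"]);o=s["ee_pos"]
br=cv2.inRange(cv2.cvtColor(c["image"],cv2.COLOR_RGB2HSV),(0,90,30),(14,255,200))
vs,us=np.nonzero(br);k=(us>240)&(us<400);px=np.c_[us[k],vs[k]];D=bydepth(c,px);q=(D-o)@R_
for a in np.arange(-.075,.08,.015):
    z=D[(abs(q[:,0]-a)<.004)&(abs(q[:,1])<.008)][:,2]
    if len(z):print(a.round(3),np.percentile(z,80).round(4),len(z))
E
```

```text
clock: 13.2
ee_pos: [0.5599, 0.2091, 0.236]
tcp_rot: [0.0, 0.824, 0.566, 0.001]
contact_force: [0.4, -0.6, -0.7]
gripper_width: 0.068
grasp_force: 0.0
-0.075 0.1021 74
-0.06 0.0879 187
-0.045 0.0882 163
-0.03 0.088 218
-0.015 0.0881 232
0.0 0.0882 237
0.015 0.0882 232
0.03 0.0882 250
0.045 0.0884 204
0.06 0.0883 247
0.075 0.1021 239
```

View pics/w5.png

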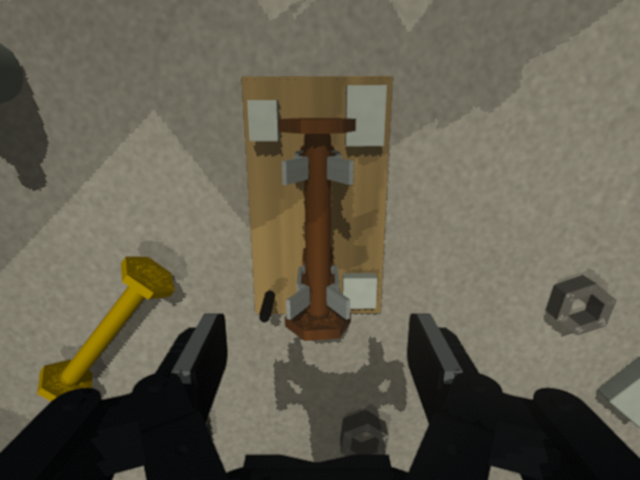

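The beam lies level in both clips, from (317,125) to (317,325). Its axis is at about 79 mm, the plates are outside both uprights, and the gripper is clear.

```bash
python3 -c "from plant import finish_job; print(finish_job())"
```

```text
the job is handed in; nothing more can be done
None
```

The roof beam is seated level in both clips with an end plate outside each upright; the gripper let go and moved clear, and I handed the job in at about 13 s.

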